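Set up and load the tile-trimming jig

ROBOT

A 6-joint arm with a two-finger parallel gripper is mounted at the origin on the work surface. World frame = base frame: x ahead of the robot, y to its left, z up, the work surface at z = 0. Lengths are in mm, angles in rad, forces in N, time in s.
With the tool pointing down it reaches from about 375 to 750 mm from the base axis. Payload 9 kg.
Tool frame: the origin (TCP) lies on the centre line of the jaws, within the pads' length; the fingertips stand 22 mm ahead of it and the grasp point (between the pads) lies 3 mm ahead of it; z points along the fingers, y is the line along which they close (so a half turn about z gives the same grasp; the last joint's range is limited). The gripper opens to 85 mm and grips with 20 to 120 N. Pads are 22 mm wide; open, the fingers measure 114 mm over their backs; the gripper's body (76 mm by 85 mm) begins 54 mm behind the grasp point. The pads swing forward as they close: fully open they stand 13 mm farther back than shut.
Start: joints at [0.944, 0.104, 0.097, 1.564, 0, 1.353], TCP at [238.511, 550.587, 253.331] pointing down, gripper open.
Joint ranges: [-2.99, 2.99], [-0.84, 1.86], [-1.1, 1.16], [-1.84, 2.11], [-1.51, 1.56], [-3.14, 3.14]. Speed limits (rad/s): [2.22, 2.22, 2.57, 3.14, 3.14, 3.14].

INTERFACE

Orientations are given as [roll, pitch, yaw] about the fixed x, y, z axes, in that order (R = Rz(yaw) Ry(pitch) Rx(roll)).
In Python, from workcell import ctrl gives the robot as it stands.
- The arm moves only by the tool send_rows, never from a script. Its argument "targets" is one flat list of numbers, 7 for each row, row after row: the turn, a rotation vector about the tool's x, y, z in degrees, then the shift along the tool's x, y, z in cm, then the closure, from -1 (fully open) to 1 (shut). A call has 1 to 8 rows; each row is the pose to reach, as a shift and turn from the pose commanded when the call began, along the tool's axes at that moment; what a row does not reach only later rows make up. A row lasts 1/8 s, in which the tool goes at most 62.5 mm and 10.7 degrees, less where a joint would pass 70% of its speed; a pose out of reach is approached as far as the arm can. A call with a gripper value outside its range is refused whole. The fingers move at their own pace and stop on an object; "grip_force" is the grip in N (left out, the last holds). Time passes only in rows, so rows that repeat a pose let the fingers close. It gives the time, the measured TCP pose, the force, the opening and the grip force at its end, in the units of the state.
- ctrl.get_obs(): the state, without advancing time (a new reading comes with each control period).
- ctrl.grab_frame(name): name is "scene" or "top" or "wrist"; returns a dict with "pixels" (400x640x3 uint8, blue, green, red), "K" (3x3 intrinsics, pixels), "origin" and "orientation" of the camera in the world. Camera axes: x right, y down, z forward; pixel columns grow to the right and rows downward; lengths in mm; the calibration is good to about 2 mm. The wrist camera is an equidistant fisheye: a pixel r from the principal point sees the ray r / f radians off the axis. A picture is of the moment at which its call begins. There is no depth.
- ctrl.sign_off(): hands the job in; it is judged then, once.
The state is a dict: "t": time; "joint_positions": joint angles; "joint_velocities": joint speeds; "joint_torque": joint torques, N m; "tool_pos": TCP position; "ee_rot": TCP orientation; "force": force on the tool from outside, world axes, zero at the start; "wrist_torque": the same for the moment, N m; "opening": finger opening in mm; "finger_force": force on a finger pad.
Only numpy, scipy, OpenCV 4.12 (cv2) and the standard library are available. Lean on these libraries where they do the work, as an engineer would, in place of code of your own. Each camera call takes 0.05 s, during which the arm holds its last target. There are 200 camera calls.

TASK

Take the grey rubbing stone out of the crate, rub the jig's bed down with it in a stroke from the end stop to the open end, pressing steadily with about 10 N, and put it back in the crate. Then slide the fence until its pointer is in line with the brass mark, and after that turn both clamp knobs clockwise until tight. Only then lay all the small octagonal tiles flat on the bed, not on each other, each with one flat side up against the fence; keep the other things in the crate, and leave the mug, the roll of masking tape and the tape measure alone.

Things in the scene. Friction and masses are not known exactly. Their poses are not given: they have to be found in the camera images.
- jig: Tile-trimming jig, fixed: an aluminium board on the table, its top (the bed) 18 mm above the table. Origin on the table. Its x points away from the robot (the jig may be turned up to 0.2 rad), y to the robot's left. The board reaches from x -110 to 180 and y -180 to 160 mm. The dark line scribed on it at x -85 mm has no meaning.
- bed (a point): Middle of the strip of bed to be rubbed, on its surface (18 mm above the table), axes as the jig's: the clear strip between the front edge and the fence, 110 mm or more wide in x; keep the stone's centre within 35 mm of its middle line. It runs along y from the end stop (its face at y 140 mm) to the open end (y -180 mm).
- end_stop (a point): Top of the wooden end stop at the left end of the bed, 30 mm above the table: a batten 100 mm (jig x) by 20 mm (y), 12 mm high above the bed, fixed.
- fence_face (a point): Foot of the fence's front face (towards the robot), half-way along it, on the bed; axes as the jig's. The fence is a straight wooden rail 280 mm long (y), 20 mm thick (x 0 to 20 mm), 30 mm high, with two slotted steel ears behind it (6 mm thick, 46 mm wide, at y +-100 mm, to x 124 mm). Slides along the jig's x only; stays where left; it takes about 11 to 14 N to slide, even with tight knobs: do not shove it later.
- fence_grip (a point): Middle of the fence rail, where it can be gripped from above across its 20 mm thickness; 18 mm above the bed, 12 mm below the rail's top. No ear within 75 mm of this point: bare bed on both sides.
- fence_pointer (a point): Tip of the dark steel pointer at the fence's right-hand end, at the middle of the rail's thickness in x.
- mark (a point): The brass index on the white scale at the jig's right edge, a 3 mm wide brass line across the scale; axes as the jig's. The fence is set when the pointer is in line with it (same x along the jig, within 4 mm). At the start it lies 20 to 60 mm nearer to the robot than the pointer. Fixed to the jig.
- knob_left (a joint): Angle of the left clamp knob, rad: 0 to 0.3 at the start (loose); grows as it is turned clockwise seen from above, to a dead stop at 1.5 (tight; over 1.2 counts). Stays where it is left; takes about 0.12 N m.
- knob_right (a joint): The same for the right clamp knob.
- knob_left_grip (a point): Middle of the black bar-shaped grip of the left clamp knob, on its turning axis, 48 mm above the table: bar 42 mm long (its own x, which turns with the knob; along the jig's x at angle 0), 12 mm thick, 26 mm high (13 mm above and below this point). Stands on the fence's left ear.
- knob_right_grip (a point): The same for the right clamp knob.
- crate_in (a point): Centre of the inner floor of the open wooden crate, fixed, 8 mm above the table. Inside 264 mm (its x) by 149 mm (its y); walls 8 mm thick, rim 50 mm above the table.
- stone_center (a point): Centre of the rubbing stone, a plain grey block 100 (its x) x 40 (its y) x 35 mm (its z), about 0.3 kg, loose, flat in the crate among the clutter, lying across the crate (its x along the crate's y, give or take 0.15 rad). Free of its neighbours by about 45 mm, of the crate's wall by 25 mm or more.
- offcut_center (a point): Centre of a wooden offcut in the crate, 95 x 30 x 22 mm. Not needed; it stays in the crate.
- bolt_center (a point): Centre of a steel bolt lying in the crate, 88 mm long, head 24 x 18 mm. Not needed; it stays in the crate.
- tile_a_center (a point): Centre of an octagonal stone tile with a blue star, 50 mm across the flats, 14 mm thick, about 0.07 kg, loose, flat on the table left of the jig; its own x, y and the diagonals between them point at the middles of its eight flat sides. Two or three tiles are there; a missing one reads None.
- tile_b_center (a point): Another such tile, all alike.
- tile_c_center (a point): Another such tile, all alike.
- tile_d_center (a point): Another such tile, all alike.
- mug_center (a point): Half-way up a white mug, 80 mm wide, 90 mm high, beyond the jig to the left; leave alone.
- roll_center (a point): Centre of a roll of masking tape lying flat, 80 mm across, 25 mm high, to the left beyond the tiles; leave alone.
- tape_center (a point): Centre of a tape measure, 65 x 32 x 60 mm, beyond the jig to the right; leave alone.
Mind the look-alikes: they are no part of the job. What is shaped like the part that bears tile_b_center but red is not meant.

How it is judged:
By the outcome, as a careful person would: the job done as asked, in the order asked, and still so for the second after the job is handed in, with the robot touching nothing.
Of tile_a, tile_b, tile_c, tile_d only 2 to 3 are there at a start; the rules pass over those that are not, and their reading is None.
At some moment in a run one of tile_a, tile_b, tile_c, tile_d may be knocked a few centimetres aside while the robot is not near it.
Once in a run the grip may slacken for a moment while it holds something.
It also fails if it takes over 208 s, if anything falls off the work surface, if the arm or the gripper's body presses on something with over 40 N, if the wrist force passes 120 N, or if a joint passes its speed limit or range.

## Working session

There is one attempt and no reset: what is moved stays moved. The work goes in short steps, Python scripts to look and compute and a tool call to move; the robot and the scene stay as the last step left them, time stands still between calls to the robot, and variables do not carry over. Pictures are saved under pics/ and viewed, at most 14 in all, crops included, and the job is handed in when it is done.

Besides the shell and the picture viewer there is one more tool, called after "Call:" as name(argument=value, ...) on one line, values as JSON. send_rows: Moves the arm, as the interface text tells. Its arguments: {"type":"object","properties":{"targets":{"type":"array","items":{"type":"number"}},"grip_force":{"type":"number"}},"required":["targets"]}

```bash
mkdir -p pics; ls; python3 - <<'E'
from workcell import ctrl
import cv2,numpy as np
for n in("scene","top","wrist"):
    f=ctrl.grab_frame(n);cv2.imwrite(f"pics/{n}0.png",f["pixels"]);print(n,np.round(f["K"],1).tolist(),np.round(f["origin"],1),np.round(f["orientation"],4).tolist())
print(ctrl.get_obs())
E
```

```text
pics
scene [[369.7, 0.0, 318.5], [0.0, 369.7, 202.2], [0.0, 0.0, 1.0]] [1159.  -378.3  634.2] [-2.2529, -0.0175, 0.9833]
top [[497.8, 0.0, 318.7], [0.0, 497.8, 195.5], [0.0, 0.0, 1.0]] [ 502.2   24.4 1248.5] [-3.0603, 0.0003, -1.5588]
wrist [[309.7, 0.0, 326.1], [0.0, 309.7, 198.1], [0.0, 0.0, 1.0]] [175.7 577.  372.8] [2.874, 0.0013, 1.1618]
{'t': 0.15, 'joint_positions': array([9.44315668e-01, 1.04524857e-01, 9.66758585e-02, 1.56390227e+00,
       9.04370305e-07, 1.35310813e+00]), 'joint_velocities': array([ 0.00045567,  0.00010827,  0.00137638, -0.00031429, -0.00070114,
        0.00074626]), 'joint_torque': array([ 4.83256488e-03, -5.57356060e+01,  5.04005420e+01,  1.25023795e-02,
       -2.05736296e-04, -7.15598077e-06]), 'tool_pos': array([238.35274946, 550.38423298, 252.73815587]), 'ee_rot': array([-3.14066044e+00, -2.07125251e-04,  2.73280009e+00]), 'force': array([ 0.3005996 ,  0.32714213, -0.00541979]), 'wrist_torque': array([0.0247441 , 0.01269979, 0.02039774]), 'finger_force': 0.0, 'opening': 85.21851683396677}
```

View pics/top0.png

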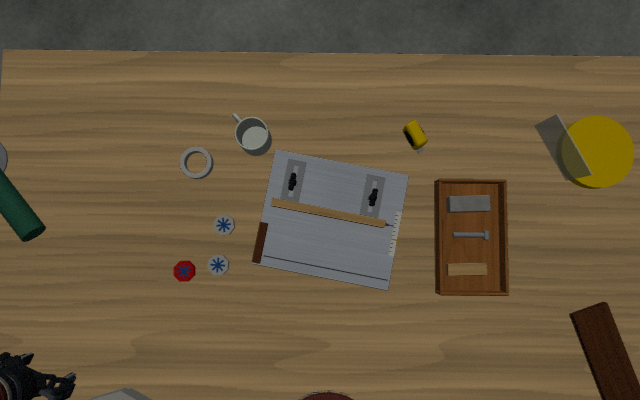

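View pics/scene0.png

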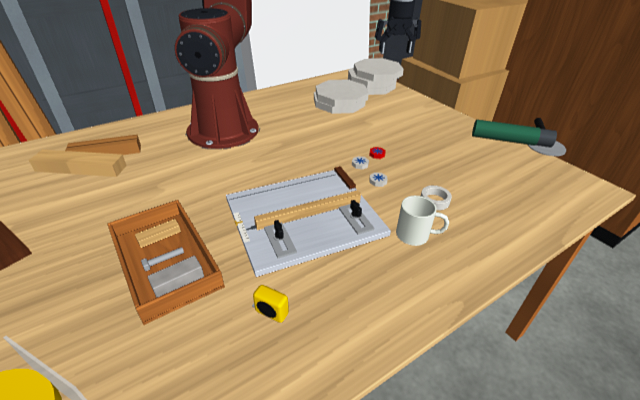

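The top view shows:
- **Jig:** about (330,220), with the end stop at (259,243), knobs at (292,181) and (373,197), and the pointer near (388,224).
- **Crate:** at (471,237), with the stone at (469,203), the bolt at (470,235) and the offcut at (467,269).
- **Tiles:** white octagons with a blue star at (224,225) and (218,265). These are the ones meant. The red one at (184,271) is the look-alike. The large pavers near the base are not small tiles.

I'll confirm this with enlarged crops.

```bash
cat > h.py <<'E'
from workcell import ctrl
import cv2,numpy as np
from scipy.spatial.transform import Rotation as R
def grab(n,save=None):
    f=ctrl.grab_frame(n);f["n"]=n
    if save: cv2.imwrite(f"pics/{save}.png",f["pixels"])
    return f
def ray(f,u,v):
    K=f["K"];x=(u-K[0,2])/K[0,0];y=(v-K[1,2])/K[1,1]
    if f["n"]=="wrist":
        r=np.hypot(x,y);s=np.sinc(r/np.pi);d=np.array([x*s,y*s,np.cos(r)])
    else: d=np.array([x,y,1.])
    return R.from_euler("xyz",f["orientation"]).apply(d)
def onz(f,u,v,z):
    d=ray(f,u,v);o=np.asarray(f["origin"],float);return (o+d*(z-o[2])/d[2])[:2]
def pix(f,p):
    d=R.from_euler("xyz",f["orientation"]).inv().apply(np.asarray(p,float)-f["origin"]);K=f["K"]
    if f["n"]=="wrist":
        r=np.hypot(d[0],d[1]);t=np.arctan2(r,d[2]);q=d[:2]/r*t
    else: q=d[:2]/d[2]
    return np.array([K[0,0]*q[0]+K[0,2],K[1,1]*q[1]+K[1,2]])
def rel(p,yaw=None,rot=None):
    """target TCP xyz (mm) and yaw (tool down) -> turn deg, shift cm from present pose"""
    o=ctrl.get_obs();A=R.from_euler("xyz",o["ee_rot"])
    s=A.inv().apply(np.asarray(p,float)-o["tool_pos"])/10
    B=R.from_euler("xyz",[np.pi,0,yaw]) if yaw is not None else A
    t=np.degrees((A.inv()*B).as_rotvec())
    return np.round(t,1),np.round(s,2)
E
python3 - <<'E'
from h import *
f=grab("top");im=f["pixels"];hsv=cv2.cvtColor(im,cv2.COLOR_BGR2HSV)
cv2.imwrite("pics/jigcrop.png",cv2.resize(im[142:298,168:418],None,fx=3.2,fy=3.2,interpolation=cv2.INTER_CUBIC))
cv2.imwrite("pics/cratecrop.png",cv2.resize(im[170:305,425:520],None,fx=4,fy=4,interpolation=cv2.INTER_CUBIC))
# corners guess
for n,u,v,z in[("tA",224,225,14),("tB",218,265,14),("red",184,271,14),("stone",469,203,43),("kl",292,181,61),("kr",373,197,61),("tape",415,134,60),("mug",252,135,90),("roll",196,162,25)]:
    print(n,onz(f,u,v,z).round())
E
```

```text
tA [527. 260.]
tB [428. 272.]
red [413. 355.]
stone [ 586. -339.]
kl [633.  90.]
kr [ 597. -104.]
tape [ 751. -205.]
mug [738. 185.]
roll [682. 331.]
```

View pics/jigcrop.png

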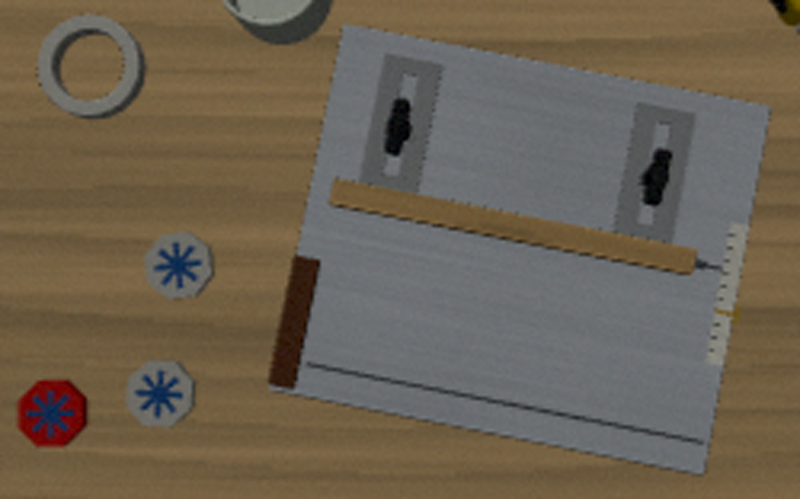

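View pics/cratecrop.png

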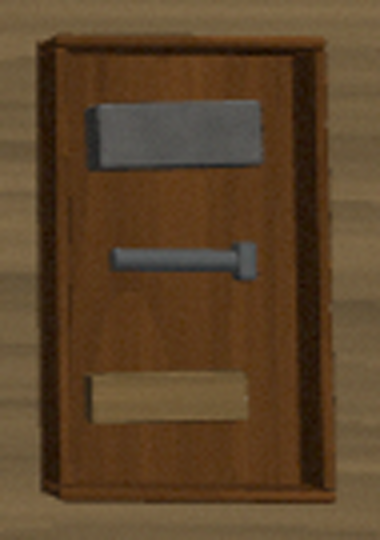

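The crops confirm it: white tiles at crop (179,265) and (160,394), red look-alike at (52,412). The stone is the grey block spanning crop (100..262,100..167), and the pointer tip is at (722,268) against the brass mark at (725,314).

```bash
python3 - <<'E'
from h import *
f=grab("top")
J=lambda u,v,z:onz(f,u/3.2+168-.35,v/3.2+142-.35,z)
C=lambda u,v,z:onz(f,u/4+425-.4,v/4+170-.4,z)
P=np.array([J(342,25,18),J(770,107,18),J(705,473,18),J(270,388,18)]);Q=np.array([[180,160],[180,-180],[-110,-180],[-110,160.]])
a=P-P.mean(0);b=Q-Q.mean(0)
U,S,Vt=np.linalg.svd(b.T@a);Rm=(U@Vt).T
yaw=np.arctan2(Rm[1,0],Rm[0,0]);o=P.mean(0)-Rm@Q.mean(0)
print("jig",o.round(1),yaw, (P-(Q@Rm.T+o)).round(1).tolist())
np.savez("jig.npz",o=o,yaw=yaw)
jl=lambda p:(Rm.T@(p-o)).round(1)
for n,u,v,z in[("fenceL front top",329,205,48),("fenceR front top",690,273,48),("fL back",334,180,48),("fR back",696,250,48),("ptr",722,268,33),("mark",725,314,20),("kl",398,127,61),("kr",656,177,61),("tA",179,265,14),("tB",160,394,14),("stopTR",320,260,30),("stopBR",294,387,30)]:
    p=J(u,v,z);print(n,p.round(1),jl(p))
s=np.array([C(100,108,43),C(260,100,43),C(262,160,43),C(100,167,43)]);print("stone",s.mean(0).round(1),s.round(0).tolist())
for n,u,v in[("tl",60,50),("tr",295,50),("br",300,488),("bl",66,488)]: print(n,C(u,v,8).round())
for n,u,v in[("tl",42,42),("tr",325,38),("br",332,498),("bl",45,494)]: print("rim",n,C(u,v,50).round())
E
```

```text
jig [512.6  11.8] -0.17771344723728114 [[-1.6, 0.3], [-2.0, 0.9], [1.6, -0.0], [1.9, -1.2]]
fenceL front top [573.8 142.2] [ 37.2 139.1]
fenceR front top [ 525.8 -130.4] [  38.1 -137.6]
fL back [592.8 138.8] [ 56.4 139.1]
fR back [ 543.2 -134.9] [  56. -139.]
ptr [ 530.2 -156.7] [  47.1 -162.7]
mark [ 495.3 -160.9] [  13.4 -173.1]
kl [632.2  90.3] [103.8  98.4]
kr [ 596.9 -103.2] [103.3 -98.3]
tA [527.9 260.7] [-28.9 247.6]
tB [428.8 272.5] [-128.7  241.8]
stopTR [532.7 150. ] [ -4.7 139.5]
stopBR [436.2 167.8] [-102.8  140. ]
stone [ 586.4 -340.7] [[601.0, -292.0], [608.0, -389.0], [571.0, -390.0], [566.0, -292.0]]
tl [ 641. -276.]
tr [ 642. -424.]
br [ 371. -422.]
bl [ 370. -278.]
rim tl [ 641. -255.]
rim tr [ 645. -427.]
rim br [ 370. -426.]
rim bl [ 370. -255.]
```

```bash
python3 -c "
from h import *
print(rel([430,60,253],2.2),rel([586.4,-340.7,160],1.63))"
```

```text
(array([-0. ,  0. , 30.5]), array([-3.708e+01, -3.739e+01,  1.000e-02])) (array([-0. ,  0. , 63.2]), array([-67.36, -67.93,   9.32]))
```

Call:
send_rows(targets=[0,0,30,-37,-37.4,0,-1,0,0,30,-37,-37.4,0,-1,0,0,30,-37,-37.4,0,-1,0,0,30,-37,-37.4,0,-1,0,0,30,-37,-37.4,0,-1,0,0,30,-37,-37.4,0,-1,0,0,30,-37,-37.4,0,-1,0,0,30,-37,-37.4,0,-1], grip_force=60)

```text
t: 1.25
tool_pos: [420.3, 82.6, 253.5]
ee_rot: [3.141, 0.001, 2.209]
force: [1.3, -0.1, 0.1]
opening: 85.5
finger_force: 0.0
```

```bash
python3 -c "
from h import *
print(rel([586.4,-340.7,160],1.63))"
```

```text
(array([ 0.1,  0. , 33.2]), array([-43.89, -11.89,   9.36]))
```

Call:
send_rows(targets=[0,0,33.2,-43.9,-11.9,9.4,-1,0,0,33.2,-43.9,-11.9,9.4,-1,0,0,33.2,-43.9,-11.9,9.4,-1,0,0,33.2,-43.9,-11.9,9.4,-1,0,0,33.2,-43.9,-11.9,9.4,-1,0,0,33.2,-43.9,-11.9,9.4,-1,0,0,33.2,-43.9,-11.9,9.4,-1,0,0,33.2,-43.9,-11.9,9.4,-1])

```text
t: 2.25
tool_pos: [585.8, -341.6, 157.2]
ee_rot: [-3.14, -0.001, 1.628]
force: [-0.4, 0.5, -0.1]
opening: 85.4
finger_force: 0.0
```

```bash
python3 - <<'E'
from h import *
f=grab("wrist","w_stone")
print(rel([586.4,-340.7,160],1.63),f["origin"],f["orientation"])
o=ctrl.get_obs();print(o["tool_pos"],o["ee_rot"])
print([pix(f,[x,y,43]).round() for x,y in((601,-292),(608,-389),(571,-390),(566,-292))])
E
```

```text
(array([-0.1, -0. , -0.2]), array([ 0.25,  0.06, -0.35])) [ 581.03508251 -274.74812775  277.47483907] [2.87414399e+00 2.19390363e-03 5.65592454e-02]
[ 585.90355953 -343.25888573  156.5262534 ] [-3.14038612e+00 -3.78603719e-04  1.62659554e+00]
[array([352., 140.]), array([351., 257.]), array([307., 256.]), array([306., 137.])]
```

View pics/w_stone.png

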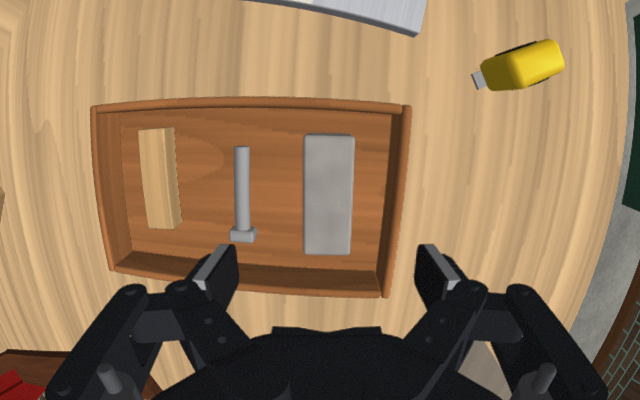

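Stone corners in the wrist view are (306,134), (353,136), (350,255) and (303,253), within 3 px of my prediction. I'll narrow the jaws to clear the crate wall, then descend.

Call:
send_rows(targets=[0,0,0,0,-0.1,3,-0.38,0,0,0,0,-0.1,3,-0.38,0,0,0,0,-0.1,3,-0.38,0,0,0,0,-0.1,5,-0.38,0,0,0,0,-0.1,7,-0.38])

```text
t: 2.92
tool_pos: [585.1, -338.8, 88.4]
ee_rot: [3.141, 0.0, 1.63]
force: [0.5, 0.1, -0.6]
opening: 59.1
finger_force: 0.0
```

```bash
python3 - <<'E'
from h import *
o=ctrl.get_obs();print(o["tool_pos"],o["ee_rot"],o["opening"])
f=grab("wrist","w_stone2")
print(pix(f,[586.4,-340.7,43]))
E
```

```text
[ 585.10062987 -338.78842176   88.41749585] [3.14105820e+00 4.07220733e-04 1.62996433e+00] 59.11254228265783
[330.17915828 237.31488543]
```

View pics/w_stone2.png

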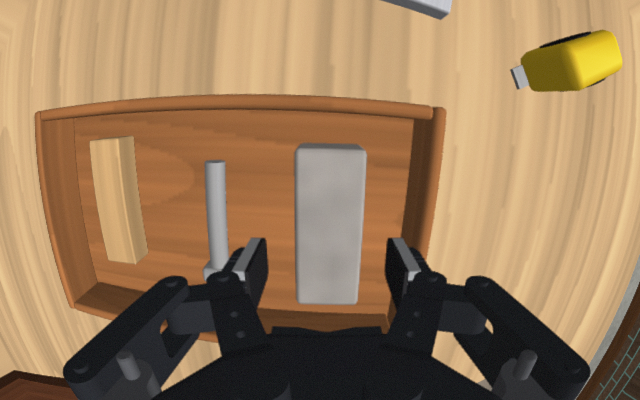

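Stone centred between the pads, spanning about (296..366, 145..303). Descend and grip.

Call:
send_rows(targets=[0,0,0,0.3,0.1,4,-0.38,0,0,0,0.3,0.1,5,-0.38,0,0,0,0.3,0.1,5,-0.38,0,0,0,0.3,0.1,5,1,0,0,0,0.3,0.1,5,1,0,0,0,0.3,0.1,5,1,0,0,0,0.3,0.1,5,1,0,0,0,0.3,0.1,5,1], grip_force=80)

```text
t: 3.98
tool_pos: [586.6, -336.7, 41.4]
ee_rot: [3.14, 0.002, 1.63]
force: [-0.4, -0.3, 6.3]
opening: 38.7
finger_force: 81.9
```

Call:
send_rows(targets=[0,0,0,0,0,0,1,0,0,0,0,0,-6,1,0,0,0,0,0,-10,1,0,0,0,0,0,-10,1,0,0,0,0,0,-10,1])

```text
t: 4.6
tool_pos: [585.3, -335.4, 138.0]
ee_rot: [-3.141, -0.001, 1.63]
force: [-0.5, 0.5, -4.8]
opening: 38.6
finger_force: 82.4
```

```bash
cat >> h.py <<'E'
z_=np.load("jig.npz");JO=z_["o"];JY=float(z_["yaw"])
def jw(x,y,z): 
    c,s=np.cos(JY),np.sin(JY);return np.array([JO[0]+c*x-s*y,JO[1]+s*x+c*y,z])
E
python3 - <<'E'
from h import *
o=ctrl.get_obs();print(o["tool_pos"],o["ee_rot"],o["opening"],o["finger_force"],o["force"])
f=grab("wrist","w_held")
print(jw(-48,86,120),jw(-48,-140,60))
print(rel(jw(-48,86,80),np.pi/2+JY))
E
```

```text
[ 585.32349127 -335.42059664  137.96338039] [-3.14050552e+00 -1.21053287e-03  1.62974134e+00] 38.617331225818035 82.36698746681213 [-0.47731121  0.46523742 -4.79360557]
[480.59898777 104.94772658 120.        ] [ 440.64682148 -117.49288214   60.        ]
(array([-0.1, -0.1, 13.6]), array([44.53, -7.81,  5.83]))
```

View pics/w_held.png

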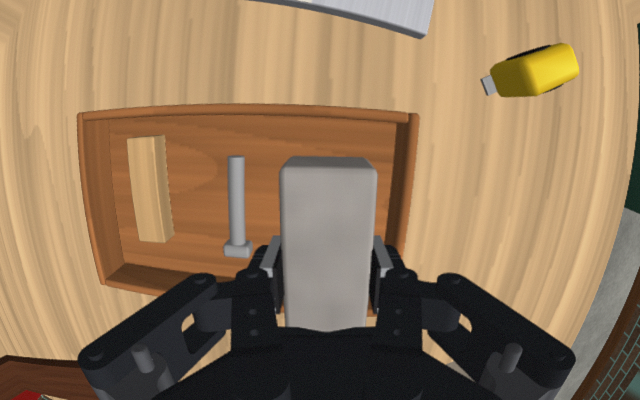

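Stone held securely between the pads, with its +tool-x end at (328,162). Now I'll move over the start of the stroke.

```bash
python3 - <<'E'
from h import *
f=grab("wrist");o=ctrl.get_obs();A=R.from_euler("xyz",o["ee_rot"])
for u,v in((287,165),(370,165)):
    p=onz(f,u,v,o["tool_pos"][2]+1.6);print(A.inv().apply(np.r_[p,o["tool_pos"][2]+1.6]-o["tool_pos"]))
print(rel(jw(-48,86,138),np.pi/2+JY))
E
```

```text
[ 47.68004226 -16.32604802  -1.4392104 ]
[47.706606   16.10505335 -1.51887654]
(array([-0.2, -0.1, 13.6]), array([ 4.454e+01, -7.810e+00,  2.000e-02]))
```

Call:
send_rows(targets=[0,0,13.6,44.5,-7.8,0,1,0,0,13.6,44.5,-7.8,0,1,0,0,13.6,44.5,-7.8,0,1,0,0,13.6,44.5,-7.8,0,1,0,0,13.6,44.5,-7.8,0,1,0,0,13.6,44.5,-7.8,0,1,0,0,13.6,44.5,-7.8,0,1,0,0,13.6,44.5,-7.8,0,1])

```text
t: 5.7
tool_pos: [479.6, 107.0, 137.9]
ee_rot: [-3.139, -0.0, 1.396]
force: [0.8, -0.5, -3.2]
opening: 38.5
finger_force: 82.2
```

```bash
python3 - <<'E'
from h import *
print(rel(jw(-48,86,60),np.pi/2+JY), ctrl.get_obs()["force"])
E
```

```text
(array([-0.1, -0. ,  0.2]), array([-0.19,  0.15,  7.79])) [ 0.76361846 -0.53749938 -3.23843971]
```

Call:
send_rows(targets=[0,0,0,0,0.1,5,1,0,0,0,0,0.1,8,1,0,0,0,0,0.1,8.2,1,0,0,0,0,0.1,8.2,1,0,0,0,0,0.1,8.2,1])

```text
t: 6.32
tool_pos: [483.8, 103.4, 58.9]
ee_rot: [3.139, -0.0, 1.392]
force: [0.1, 0.4, -2.7]
opening: 38.9
finger_force: 82.0
```

Call:
send_rows(targets=[0,0,0,0,0,0.1,1,0,0,0,0,0,0.2,1,0,0,0,0,0,0.3,1,0,0,0,0,0,0.3,1])

```text
t: 6.82
tool_pos: [482.6, 103.7, 54.2]
ee_rot: [-3.141, -0.0, 1.392]
force: [0.5, -0.4, -3.1]
opening: 38.4
finger_force: 82.0
```

Call:
send_rows(targets=[0,0,0,0,0,0.1,1,0,0,0,0,0,0.2,1,0,0,0,0,0,0.2,1])

```text
t: 7.2
tool_pos: [482.6, 103.7, 52.2]
ee_rot: [-3.141, -0.0, 1.392]
force: [-1.0, -0.2, -3.1]
opening: 38.6
finger_force: 82.0
```

Call:
send_rows(targets=[0,0,0,0,0,0.1,1,0,0,0,0,0,0.1,1,0,0,0,0,0,0.1,1])

```text
t: 7.58
tool_pos: [482.7, 103.7, 51.4]
ee_rot: [3.141, -0.0, 1.392]
force: [0.3, 0.9, -2.3]
opening: 38.6
finger_force: 82.3
```

Call:
send_rows(targets=[0,0,0,0,0,0.1,1,0,0,0,0,0,0.1,1,0,0,0,0,0,0.1,1])

```text
t: 7.95
tool_pos: [482.8, 103.7, 51.3]
ee_rot: [3.141, 0.0, 1.392]
force: [-4.7, 0.7, 8.5]
opening: 38.5
finger_force: 83.7
```

Call:
send_rows(targets=[0,0,0,0.2,0,0,1,0,0,0,0.4,0,0,1,0,0,0,0.4,0,0,1])

```text
t: 8.32
tool_pos: [484.1, 107.0, 51.3]
ee_rot: [3.14, 0.001, 1.392]
force: [-1.1, -3.7, 5.8]
opening: 38.4
finger_force: 83.4
```

Call:
send_rows(targets=[0,0,0,-0.4,0,0,1,0,0,0,-0.8,0,0,1,0,0,0,-1.2,0,0,1,0,0,0,-1.6,0,0,1,0,0,0,-2,0,0,1,0,0,0,-2.4,0,0,1])

```text
t: 9.07
tool_pos: [480.1, 84.6, 51.4]
ee_rot: [3.139, -0.002, 1.393]
force: [1.4, 6.9, 5.2]
opening: 38.4
finger_force: 83.3
```

Call:
send_rows(targets=[0,0,0,-0.4,0,0.01,1,0,0,0,-0.8,0,0.01,1,0,0,0,-1.2,0,0.02,1,0,0,0,-1.6,0,0.02,1,0,0,0,-2,0,0.02,1,0,0,0,-2.4,0,0.02,1,0,0,0,-2.8,0,0.02,1,0,0,0,-3.2,0,0.02,1])

```text
t: 10.07
tool_pos: [474.7, 53.1, 51.4]
ee_rot: [3.139, -0.003, 1.393]
force: [0.9, 6.5, 7.0]
opening: 38.6
finger_force: 83.5
```

Call:
send_rows(targets=[0,0,0,-0.4,0,0,1,0,0,0,-0.8,0,0,1,0,0,0,-1.2,0,0,1,0,0,0,-1.6,0,0,1,0,0,0,-2,0,0,1,0,0,0,-2.4,0,0,1])

```text
t: 10.82
tool_pos: [470.4, 29.5, 51.3]
ee_rot: [3.139, -0.003, 1.393]
force: [1.8, 6.7, 8.4]
opening: 38.6
finger_force: 83.5
```

Call:
send_rows(targets=[0,0,0,-0.4,0,0,1,0,0,0,-0.8,0,-0.01,1,0,0,0,-1.2,0,-0.01,1,0,0,0,-1.6,0,-0.01,1,0,0,0,-2,0,-0.01,1,0,0,0,-2.4,0,-0.01,1,0,0,0,-2.8,0,-0.01,1,0,0,0,-3.2,0,-0.01,1])

```text
t: 11.82
tool_pos: [464.6, -2.0, 51.3]
ee_rot: [3.139, -0.002, 1.393]
force: [1.1, 6.8, 6.8]
opening: 38.5
finger_force: 83.5
```

Call:
send_rows(targets=[0,0,0,-0.4,0,0,1,0,0,0,-0.8,0,0,1,0,0,0,-1.2,0,0,1,0,0,0,-1.6,0,0,1,0,0,0,-2,0,0,1,0,0,0,-2.4,0,0,1,0,0,0,-2.8,0,0,1,0,0,0,-3.2,0,0,1])

```text
t: 12.82
tool_pos: [458.9, -33.6, 51.3]
ee_rot: [3.139, -0.002, 1.393]
force: [0.6, 6.8, 7.9]
opening: 38.3
finger_force: 83.5
```

Call:
send_rows(targets=[0,0,0,-0.4,0,0,1,0,0,0,-0.8,0,0,1,0,0,0,-1.2,0,0,1,0,0,0,-1.6,0,0,1,0,0,0,-2,0,0,1,0,0,0,-2.4,0,0,1,0,0,0,-2.8,0,0,1,0,0,0,-3.2,0,0,1])

```text
t: 13.82
tool_pos: [453.2, -65.1, 51.3]
ee_rot: [3.139, -0.002, 1.393]
force: [1.3, 8.0, 9.2]
opening: 38.5
finger_force: 83.6
```

Call:
send_rows(targets=[0,0,0,-0.4,0,0,1,0,0,0,-0.8,0,0,1,0,0,0,-1.2,0,0,1,0,0,0,-1.6,0,0,1,0,0,0,-2,0,0,1,0,0,0,-2.4,0,0,1,0,0,0,-2.8,0,0,1,0,0,0,-3.2,0,0,1])

```text
t: 14.82
tool_pos: [447.5, -96.5, 51.3]
ee_rot: [3.139, -0.002, 1.393]
force: [0.6, 8.3, 9.1]
opening: 38.5
finger_force: 83.7
```

Call:
send_rows(targets=[0,0,0,-0.4,0,0,1,0,0,0,-0.8,0,0,1,0,0,0,-1.2,0,0,1,0,0,0,-1.6,0,0,1,0,0,0,-2,0,0,1,0,0,0,-2.4,0,0,1])

```text
t: 15.58
tool_pos: [443.2, -120.2, 51.3]
ee_rot: [3.139, -0.002, 1.393]
force: [0.9, 8.3, 9.1]
opening: 38.6
finger_force: 83.8
```

Call:
send_rows(targets=[0,0,0,0,0,-4,1,0,0,0,0,0,-8.5,1,0,0,0,0,0,-8.5,1,0,0,0,0,0,-8.5,1])

```text
t: 16.08
tool_pos: [441.7, -120.5, 134.1]
ee_rot: [-3.14, -0.001, 1.392]
force: [0.3, 0.4, -3.9]
opening: 38.7
finger_force: 82.6
```

```bash
python3 - <<'E'
from h import *
f=grab("top","top1")
print(rel([586.4,-336,138],1.60),ctrl.get_obs()["tool_pos"])
E
```

```text
(array([ -0.1,  -0.1, -11.9]), array([-18.66,  18.1 ,  -0.51])) [ 441.4202479  -120.25606999  133.51650394]
```

Stroke done at a contact force of 8 to 12 N. Next I return the stone to its old spot in the crate.

Call:
send_rows(targets=[0,0,-12,-18.7,18.1,-0.5,1,0,0,-12,-18.7,18.1,-0.5,1,0,0,-12,-18.7,18.1,-0.5,1,0,0,-12,-18.7,18.1,-0.5,1,0,0,-12,-18.7,18.1,-0.5,1,0,0,-12,-18.7,18.1,-0.5,1,0,0,-12,-18.7,18.1,-0.5,1])

```text
t: 17.0
tool_pos: [586.6, -335.5, 140.0]
ee_rot: [-3.141, -0.001, 1.603]
force: [-0.2, 0.5, -3.7]
opening: 38.4
finger_force: 82.4
```

```bash
python3 - <<'E'
from h import *
print(rel([586,-336,43.5],1.63),ctrl.get_obs()["tool_pos"])
E
```

```text
(array([-0. , -0.1, -1.6]), array([-0.06, -0.05,  9.65])) [ 586.57892841 -335.4870147   139.96740485]
```

Call:
send_rows(targets=[0,0,-1.6,0,0,4,1,0,0,-1.6,0,0,8,1,0,0,-1.6,0,0,9.4,1,0,0,-1.6,0,0,9.6,1,0,0,-1.6,0,0,9.6,1])

```text
t: 17.62
tool_pos: [588.0, -337.4, 46.3]
ee_rot: [3.14, 0.002, 1.63]
force: [0.8, 0.1, -3.6]
opening: 38.3
finger_force: 82.3
```

Call:
send_rows(targets=[0,0,0,0,0,0.1,1,0,0,0,0,0,0.1,1])

```text
t: 17.88
tool_pos: [587.5, -337.2, 44.1]
ee_rot: [3.141, 0.001, 1.63]
force: [0.1, -0.5, -2.8]
opening: 38.5
finger_force: 82.3
```

Call:
send_rows(targets=[0,0,0,0,0,0.1,1,0,0,0,0,0,0.2,1,0,0,0,0,0,0.25,1,0,0,0,0,0,0.25,1])

```text
t: 18.38
tool_pos: [587.2, -336.9, 41.4]
ee_rot: [3.141, 0.0, 1.63]
force: [-3.8, 2.1, 6.1]
opening: 38.5
finger_force: 83.5
```

Call:
send_rows(targets=[0,0,0,0,0,0,-0.38,0,0,0,0,0,0,-0.38,0,0,0,0,0,0,-0.38,0,0,0,0,0,-5,-0.38,0,0,0,0,0,-10,-0.38,0,0,0,0,0,-12,-0.38,0,0,0,0,0,-12,-0.38])

```text
t: 19.25
tool_pos: [587.9, -337.5, 162.1]
ee_rot: [3.139, 0.002, 1.63]
force: [-0.1, -0.0, -0.4]
opening: 58.8
finger_force: 0.0
```

```bash
python3 - <<'E'
from h import *
f=grab("wrist","w_stone_back")
g=grab("top","top2")
print(rel(jw(47,0,160),np.pi/2+JY),ctrl.get_obs()["tool_pos"],jw(47,0,160))
E
```

```text
(array([-0.1, -0.1, 13.6]), array([34.1 , -0.77, -0.07])) [ 586.64472888 -336.48592932  158.72896598] [558.89974675   3.50813301 160.        ]
```

View pics/w_stone_back.png

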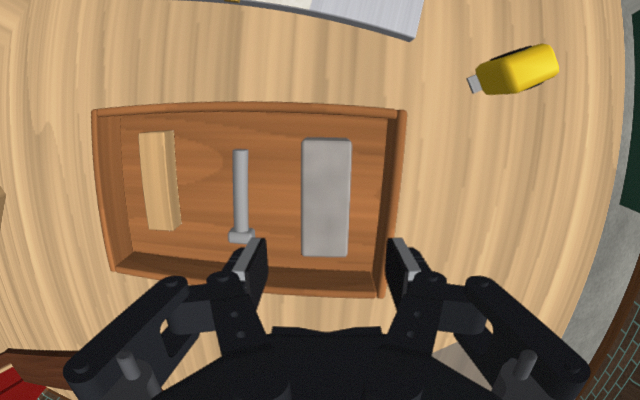

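The stone is back in the crate at (326,198), with the bolt and offcut undisturbed. Next is the fence.

Call:
send_rows(targets=[0,0,13.6,34.1,-0.8,0,-0.38,0,0,13.6,34.1,-0.8,0,-0.38,0,0,13.6,34.1,-0.8,0,-0.38,0,0,13.6,34.1,-0.8,0,-0.38,0,0,13.6,34.1,-0.8,0,-0.38,0,0,13.6,34.1,-0.8,0,-0.38,0,0,13.6,34.1,-0.8,0,-0.38])

```text
t: 20.23
tool_pos: [557.8, 5.2, 158.5]
ee_rot: [-3.138, -0.0, 1.395]
force: [0.9, -0.3, 0.2]
opening: 59.4
finger_force: 0.0
```

```bash
python3 - <<'E'
from h import *
f=grab("wrist","w_fence")
print(rel(jw(47,0,44),np.pi/2+JY),ctrl.get_obs()["tool_pos"])
print("pointer",pix(f,jw(47,-162,33)),"mark",pix(f,jw(13.4,-173,20)))
for x in(37.5,57):print([pix(f,jw(x,y,48)).round() for y in(0,139)])
E
```

```text
(array([-0.2, -0. ,  0.1]), array([-0.02,  0.11, 11.48])) [558.12468589   3.84550447 158.79462994]
pointer [328.70829531 348.22493205] mark [298.1041276  346.95199709]
[array([318., 204.]), array([318.,  23.])]
[array([343., 204.]), array([344.,  23.])]
```

View pics/w_fence.png

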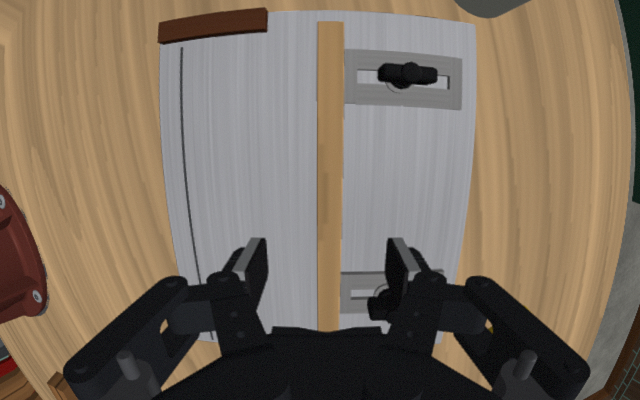

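The fence rail shows at columns 318 to 343, exactly where predicted. I'll descend, grip and slide it −33.5 mm.

Call:
send_rows(targets=[0,0,0,0,0.1,5,-0.38,0,0,0,0,0.1,10,-0.38,0,0,0,0,0.1,11.3,-0.38,0,0,0,0,0.1,11.3,1,0,0,0,0,0.1,11.3,1,0,0,0,0,0.1,11.3,1,0,0,0,0,0.1,11.3,1,0,0,0,0,0.1,11.3,1], grip_force=50)

```text
t: 21.28
tool_pos: [561.0, 2.3, 50.1]
ee_rot: [3.139, 0.001, 1.392]
force: [-3.9, -1.6, 6.8]
opening: 18.9
finger_force: 51.4
```

Call:
send_rows(targets=[0,0,0,0,-0.4,0,1,0,0,0,0,-0.9,0,1,0,0,0,0,-1.4,0,1,0,0,0,0,-1.8,0,1])

```text
t: 21.78
tool_pos: [545.6, 5.1, 50.1]
ee_rot: [3.134, 0.0, 1.392]
force: [11.1, -1.2, -5.4]
opening: 19.0
finger_force: 50.2
```

Call:
send_rows(targets=[0,0,0,0,-0.4,0,1,0,0,0,0,-0.9,0,1,0,0,0,0,-1.3,0,1,0,0,0,0,-1.55,0,1,0,0,0,0,-1.55,0,1])

```text
t: 22.4
tool_pos: [530.1, 8.0, 50.1]
ee_rot: [3.134, 0.0, 1.392]
force: [8.2, -1.4, -3.9]
opening: 18.8
finger_force: 50.4
```

```bash
python3 - <<'E'
from h import *
f=grab("scene");g=grab("top")
a=f["pixels"][205:260,220:290];cv2.imwrite("pics/sl.png",np.hstack([cv2.resize(a,None,fx=5.7,fy=6,interpolation=3)[:330,:399],cv2.resize(g["pixels"][195:265,370:412],(399,330),interpolation=3)]))
print(pix(f,jw(13.4,-173,18)),pix(f,jw(13.4,-162,33)))
E
```

```text
[238.07471561 223.08704504] [241.78378868 217.3820175 ]
```

View pics/sl.png

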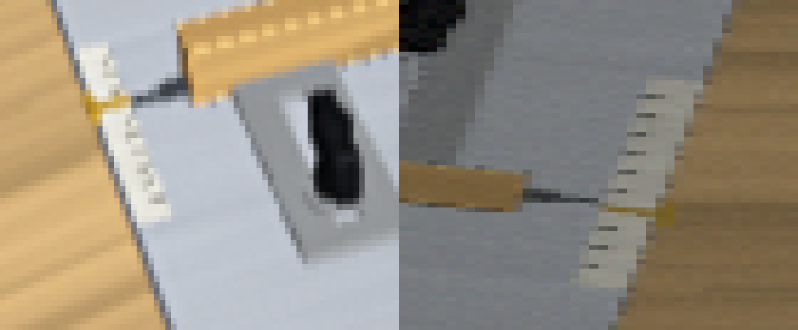

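```bash
python3 - <<'E'
from h import *
g=grab("top")
inv=lambda p:(R.from_euler("z",-JY).apply(np.r_[p-JO,0])[:2]).round(1)
for z in(20,24,33): print(z,inv(onz(g,390.95-.5,237.85-.5,z)))
print("base",inv(onz(g,370+(530-399)/9.5-.5,195+194/4.714-.5,24)))
print("mark",inv(onz(g,395.2-.5,239.76-.5,19)))
hsv=cv2.cvtColor(g["pixels"],cv2.COLOR_BGR2HSV)[195:265,370:412].astype(int)
m=(hsv[...,1]>110)&(hsv[...,0]>18)&(hsv[...,0]<32)&(hsv[...,2]>110)
v,u=np.nonzero(m);print(list(zip(u+370,v+195))); 
k=(g["pixels"][232:240,380:394]).sum(2)//3;print(k)
E
```

```text
20 [  17.5 -162.9]
24 [  17.5 -162.4]
33 [  17.2 -161.1]
base [  18.2 -144.4]
mark [  14.9 -174.2]
[(np.int64(409), np.int64(195)), (np.int64(411), np.int64(199)), (np.int64(406), np.int64(200)), (np.int64(407), np.int64(201)), (np.int64(410), np.int64(202)), (np.int64(407), np.int64(208)), (np.int64(403), np.int64(212)), (np.int64(404), np.int64(212)), (np.int64(407), np.int64(212)), (np.int64(410), np.int64(212)), (np.int64(406), np.int64(214)), (np.int64(407), np.int64(214)), (np.int64(406), np.int64(215)), (np.int64(409), np.int64(215)), (np.int64(405), np.int64(216)), (np.int64(403), np.int64(218)), (np.int64(409), np.int64(218)), (np.int64(411), np.int64(219)), (np.int64(410), np.int64(220)), (np.int64(405), np.int64(222)), (np.int64(405), np.int64(224)), (np.int64(407), np.int64(224)), (np.int64(402), np.int64(225)), (np.int64(410), np.int64(225)), (np.int64(406), np.int64(226)), (np.int64(373), np.int64(230)), (np.int64(374), np.int64(230)), (np.int64(400), np.int64(230)), (np.int64(408), np.int64(231)), (np.int64(370), np.int64(232)), (np.int64(376), np.int64(232)), (np.int6
[... 2836 characters left out ...]
)), (np.int64(396), np.int64(262)), (np.int64(395), np.int64(263)), (np.int64(398), np.int64(263)), (np.int64(409), np.int64(263)), (np.int64(397), np.int64(264)), (np.int64(400), np.int64(264)), (np.int64(409), np.int64(264))]
[[ 92  97  96 103 118 121 119 122 121 124 123 123 123 138]
 [ 92  91  92 101 119 124 122 122 121 120 121 120 136 143]
 [ 90  89  95  98 116 121 122 120 122 123 121 123 140 140]
 [ 91  91  95  60  66  82 102 118 120 122 121 111 112  88]
 [ 89  91  79  54  46  48  49  97 105 118 120 125 140 139]
 [ 87  89  89  73  68  53  62  57  68  54  64 124 133 137]
 [ 91  89  92 118 122 125 122 124 125 124 108 100 122 137]
 [ 69  88  98 116 123 123 123 124 128 124 127 113  89  86]]
```

Call:
send_rows(targets=[0,0,0,0,-0.1,0,1,0,0,0,0,-0.25,0,1,0,0,0,0,-0.25,0,1])

```text
t: 22.92
tool_pos: [527.8, 8.4, 50.1]
ee_rot: [3.134, 0.0, 1.392]
force: [10.4, -1.8, -3.9]
opening: 18.8
finger_force: 50.3
```

Call:
send_rows(targets=[0,0,0,0,0,0,-0.2,0,0,0,0,0,0,-0.2,0,0,0,0,0,0,-0.2,0,0,0,0,0,-5,-0.2,0,0,0,0,0,-8,-0.2,0,0,0,0,0,-8,-0.2])

```text
t: 23.68
tool_pos: [526.3, 8.9, 130.6]
ee_rot: [3.137, 0.0, 1.392]
force: [0.4, 0.7, -0.3]
opening: 51.3
finger_force: 0.0
```

```bash
python3 - <<'E'
from h import *
o=ctrl.get_obs();print(o["tool_pos"],rel(jw(15,-235,130),np.pi/2+JY),rel(jw(60,60,160),np.pi/2+JY))
E
```

```text
[526.29467849   8.91571864 130.6410637 ] (array([ 0.3,  0. , -0. ]), array([-23.46,   0.12,   0.07])) (array([ 0.3,  0. , -0. ]), array([ 6.05,  4.62, -2.91]))
```

Call:
send_rows(targets=[0,0,0,-23.5,0,0,-0.2,0,0,0,-23.5,0,0,-0.2,0,0,0,-23.5,0,0,-0.2,0,0,0,-23.5,0,0,-0.2,0,0,0,-23.5,0,0,-0.2,0,0,0,-23.5,0,0,-0.2])

```text
t: 24.42
tool_pos: [482.5, -221.5, 126.8]
ee_rot: [-3.14, -0.001, 1.392]
force: [-1.2, -0.4, -0.2]
opening: 51.1
finger_force: 0.0
```

```bash
python3 - <<'E'
from h import *
f=grab("wrist","w_mark")
print(pix(f,jw(14,-173,20)),ctrl.get_obs()["tool_pos"],pix(f,jw(103,-98.3,61)))
c=f["pixels"][40:240,200:460];cv2.imwrite("pics/w_markc.png",cv2.resize(c,None,fx=3,fy=3,interpolation=3))
E
```

```text
[331.22655051 121.76409168] [ 482.72310572 -221.01379907  126.99323357] [469.90328048  16.76568833]
```

View pics/w_markc.png

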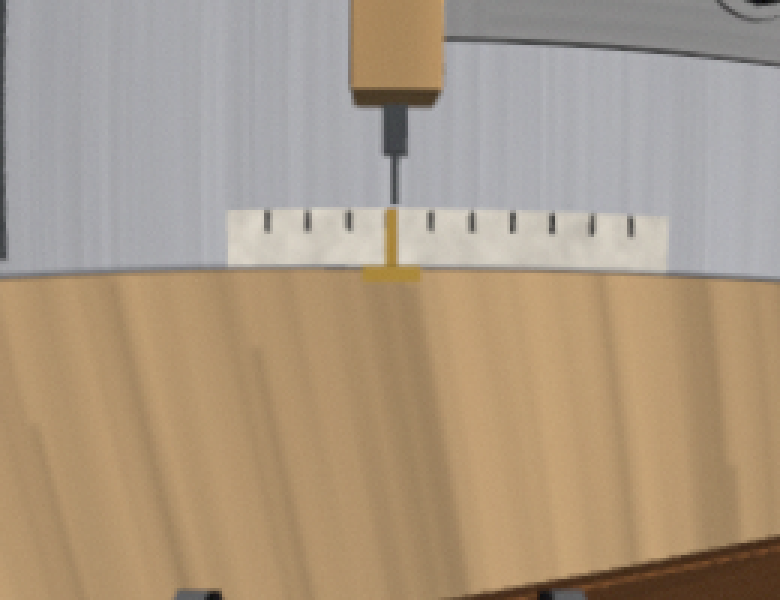

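Pointer tip at crop (394,203), brass mark at column 391: in line to under 1 mm. Next I measure the knobs.

```bash
python3 - <<'E'
from h import *
g=grab("top");im=g["pixels"]
for n,c in(("L",jw(103,98,61)),("R",jw(103,-98,61))):
    u,v=pix(g,c).astype(int);w=im[v-16:v+17,u-16:u+17].max(2);m=(w<45).astype(np.uint8)
    k,lab,st,cen=cv2.connectedComponentsWithStats(m);i=1+np.argmax(st[1:,4])
    ys,xs=np.nonzero(lab==i);P=np.array([onz(g,x+u-16,y+v-16,55) for x,y in zip(xs,ys)])
    C=np.cov(P.T);w_,V=np.linalg.eigh(C);a=V[:,1]*np.sign(V[0,1])
    print(n,st[i],P.mean(0).round(1),"bar dir",np.arctan2(a[1],a[0]).round(3),"rel jig",(np.arctan2(a[1],a[0])-JY).round(3),np.sqrt(w_*12).round(0))
    p=P.mean(0)
E
python3 -c "
from h import *
print(rel(jw(60,-98,130),np.pi+JY-0.15),ctrl.get_obs()['ee_rot'])"
```

```text
L [12  8  8 18 95] [633.   90.8] bar dir -0.175 rel jig 0.003 [14. 39.]
R [ 13   8   9  17 102] [ 597.4 -104.2] bar dir -0.243 rel jig -0.065 [15. 39.]
(array([ -0. ,  -0.1, -81.4]), array([13.62,  4.82, -0.27])) [-3.14089953e+00 -7.14534136e-04  1.39359160e+00]
```

```bash
python3 -c "
from h import *
print(jw(104,-99.5,0),jw(104,99.5,0),rel(jw(104,-99.5,150),np.pi+JY-0.065))"
```

```text
[ 597.41246423 -104.50122118    0.        ] [632.5915841   91.36462455   0.        ] (array([ -0. ,  -0.1, -86.2]), array([13.47,  9.22, -2.28]))
```

Call:
send_rows(targets=[0,0,-80,13.5,9.2,-2.3,-0.2,0,0,-80,13.5,9.2,-2.3,-0.2,0,0,-80,13.5,9.2,-2.3,-0.2,0,0,-80,13.5,9.2,-2.3,-0.2,0,0,-80,13.5,9.2,-2.3,-0.2,0,0,-80,13.5,9.2,-2.3,-0.2,0,0,-80,13.5,9.2,-2.3,-0.2,0,0,-80,13.5,9.2,-2.3,-0.2])

```text
t: 25.52
tool_pos: [597.4, -103.9, 150.5]
ee_rot: [3.141, -0.0, 2.795]
force: [-0.0, 0.3, 0.2]
opening: 51.3
finger_force: 0.0
```

Call:
send_rows(targets=[0,0,-6,0,0,0,-0.2,0,0,-6,0,0,0,-0.2])

```text
t: 25.78
tool_pos: [597.4, -104.2, 150.6]
ee_rot: [3.141, -0.0, 2.894]
force: [0.4, 0.1, -0.0]
opening: 51.4
finger_force: 0.0
```

```bash
python3 - <<'E'
from h import *
f=grab("wrist","w_kr");o=ctrl.get_obs();print(o["tool_pos"],o["ee_rot"],o["joint_positions"].round(2))
print(rel(jw(104,-99.5,51),np.pi+JY-0.065))
im=f["pixels"];u0,v0=pix(f,jw(104,-99.5,61)).astype(int);print(u0,v0)
c=im[v0-50:v0+50,u0-60:u0+60];cv2.imwrite("pics/w_krc.png",cv2.resize(c,None,fx=5,fy=5,interpolation=3))
E
```

```text
[ 597.39390986 -104.41068729  150.57853153] [ 3.14140270e+00 -2.10752568e-04  2.89260015e+00] [-0.39  0.13 -0.06  1.38  0.   -0.14]
(array([ 0. , -0. , -0.4]), array([-0.01, -0.01,  9.96]))
326 212
```

View pics/w_krc.png

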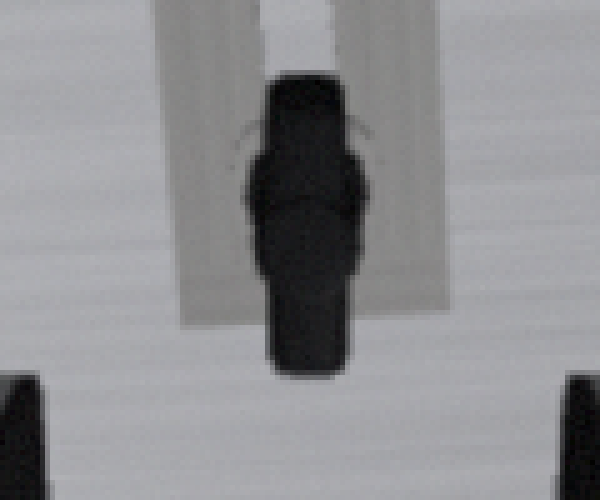

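The right knob is centred at crop (308,225), its bar along the tool's x within about 2°. Descend and grip.

Call:
send_rows(targets=[0,0,1,0,0,5,-0.2,0,0,1,0,0,9,-0.2,0,0,1,0,0,9.8,-0.2,0,0,1,0,0,9.8,1,0,0,1,0,0,9.8,1,0,0,1,0,0,9.8,1,0,0,1,0,0,9.8,1,0,0,1,0,0,9.8,1], grip_force=40)

```text
t: 26.82
tool_pos: [599.0, -104.3, 55.1]
ee_rot: [3.139, 0.003, 2.877]
force: [0.7, 7.6, 2.4]
opening: 16.0
finger_force: 39.0
```

Call:
send_rows(targets=[0,0,10,0,0,0,1,0,0,20,0,0,0,1,0,0,20,0,0,0,1])

```text
t: 27.2
tool_pos: [598.8, -104.6, 55.1]
ee_rot: [3.139, 0.002, 2.525]
force: [0.0, 7.5, 2.5]
opening: 16.5
finger_force: 39.0
```

```bash
python3 -c "
from h import *
o=ctrl.get_obs();print(o['ee_rot'],o['wrist_torque'],o['force'],o['joint_positions'])"
```

```text
[3.13854600e+00 1.96069660e-03 2.52505433e+00] [ 1.39979537 -0.04521725  0.01229686] [0.01012426 7.51588374 2.51113509] [-0.38896     0.18440248 -0.17793265  1.20586367  0.00252573  0.22757862]
```

Call:
send_rows(targets=[0,0,9,0,0,0,1,0,0,18,0,0,0,1,0,0,27,0,0,0,1,0,0,36,0,0,0,1,0,0,40,0,0,0,1])

```text
t: 27.82
tool_pos: [598.2, -105.0, 55.0]
ee_rot: [3.14, -0.0, 1.826]
force: [-3.7, 3.9, 3.6]
opening: 16.3
finger_force: 39.3
```

```bash
python3 -c "
from h import *
o=ctrl.get_obs();print(o['ee_rot'],o['wrist_torque'],o['force'],o['opening'])
f=grab('wrist','w_kr2');c=f['pixels'][150:330,230:420];cv2.imwrite('pics/w_kr2.png',cv2.resize(c,None,fx=3,fy=3))"
```

```text
[ 3.13954483e+00 -2.39047497e-05  1.82563162e+00] [0.94973169 0.68197725 0.12308954] [-3.68818074  3.87408246  3.57498738] 16.28825726956012
```

View pics/w_kr2.png

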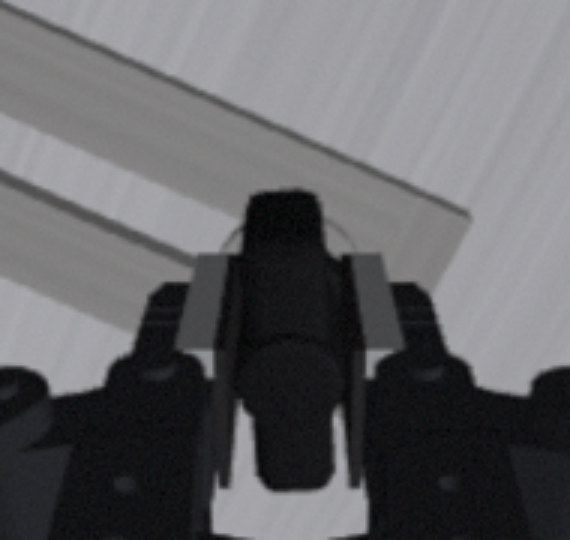

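The knob turned with the gripper: bar at crop (285,340) is in line with the pads, angle about 1.14. I continue to the stop.

Call:
send_rows(targets=[0,0,9,0,0,0,1,0,0,18,0,0,0,1,0,0,21,0,0,0,1,0,0,23,0,0,0,1,0,0,23,0,0,0,1])

```text
t: 28.5
tool_pos: [597.8, -105.0, 55.0]
ee_rot: [3.141, -0.001, 1.427]
force: [-5.0, 5.0, 5.6]
opening: 16.5
finger_force: 39.5
```

```bash
python3 -c "
from h import *
o=ctrl.get_obs();print(o['ee_rot'],o['wrist_torque'],o['force'],o['opening'],JY+np.pi-o['ee_rot'][2],o['tool_pos'])"
```

```text
[ 3.14061662e+00 -6.70019184e-04  1.42708113e+00] [0.96069044 1.15274332 0.11930374] [-5.03329784  5.03781443  5.60523935] 16.484341779162058 1.5367980800837961 [ 597.79804349 -105.00692623   55.00658661]
```

Call:
send_rows(targets=[0,0,3,0,0,0,1,0,0,5,0,0,0,1,0,0,5,0,0,0,1])

```text
t: 28.88
tool_pos: [597.7, -105.0, 55.0]
ee_rot: [3.141, -0.001, 1.34]
force: [-6.4, 4.9, 6.1]
opening: 16.2
finger_force: 39.6
```

```bash
python3 -c "
from h import *
o=ctrl.get_obs();print(o['wrist_torque'],o['opening'],JY+np.pi-o['ee_rot'][2])"
```

```text
[0.87548376 1.35788187 0.40144891] 16.241349186806207 1.6235694607908153
```

At the dead stop (torque 0.40 N m). Release and go to the left knob.

Call:
send_rows(targets=[0,0,-4,0,0,0,-0.2,0,0,-4,0,0,0,-0.2,0,0,-4,0,0,0,-0.2,0,0,-4,0,0,-5,-0.2,0,0,-4,0,0,-9.5,-0.2,0,0,-4,0,0,-9.5,-0.2])

```text
t: 29.62
tool_pos: [599.8, -106.4, 152.7]
ee_rot: [3.134, 0.002, 1.409]
force: [0.9, -0.6, 0.1]
opening: 50.8
finger_force: 0.0
```

```bash
python3 -c "
from h import *
print(rel(jw(104,99.5,150),np.pi+JY))"
```

```text
(array([  0.3,   0.4, -89.1]), array([20.05,  0.04,  0.24]))
```

Call:
send_rows(targets=[0,0,-80,20.1,0,0.2,-0.2,0,0,-80,20.1,0,0.2,-0.2,0,0,-80,20.1,0,0.2,-0.2,0,0,-80,20.1,0,0.2,-0.2,0,0,-80,20.1,0,0.2,-0.2,0,0,-80,20.1,0,0.2,-0.2,0,0,-80,20.1,0,0.2,-0.2,0,0,-80,20.1,0,0.2,-0.2])

```text
t: 30.62
tool_pos: [629.3, 93.0, 144.8]
ee_rot: [-3.141, -0.001, 2.809]
force: [-0.3, -0.6, -0.4]
opening: 51.2
finger_force: 0.0
```

```bash
python3 - <<'E'
from h import *
g=grab("top");im=g["pixels"]
c=jw(104,-99.5,61);u,v=pix(g,c).astype(int);m=(im[v-14:v+15,u-14:u+15].max(2)<45).astype(np.uint8)
k,lab,st,cen=cv2.connectedComponentsWithStats(m);i=1+np.argmax(st[1:,4]);ys,xs=np.nonzero(lab==i)
P=np.array([onz(g,x+u-14,y+v-14,55) for x,y in zip(xs,ys)]);w,V=np.linalg.eigh(np.cov(P.T));a=V[:,1]
print("R knob",st[i],np.arctan2(a[1],a[0])-JY)
f=grab("wrist","w_kl");im=f["pixels"];u,v=pix(f,jw(104,99.5,61)).astype(int)
m=(im[v-45:v+46,u-40:u+41].max(2)<50).astype(np.uint8);k,lab,st,cen=cv2.connectedComponentsWithStats(m)
i=lab[45,40];ys,xs=np.nonzero(lab==i);P=np.array([onz(f,x+u-40,y+v-45,58) for x,y in zip(xs,ys)]);w,V=np.linalg.eigh(np.cov(P.T));a=V[:,1]*np.sign(V[0,1])
print("L knob",st[i],P.mean(0),np.sqrt(w*12),np.arctan2(a[1],a[0])-JY, jw(104,99.5,0))
print(rel(jw(104,99.5,54),np.arctan2(a[1],a[0])+np.pi),ctrl.get_obs()["tool_pos"])
E
```

```text
R knob [  6  12  17   8 104] 1.6588467490098286
L knob [  31    9   24   61 1099] [629.59949239  93.96671031] [13.47734921 41.58467008] -0.038630186174994724 [632.5915841   91.36462455   0.        ]
(array([-0. , -0.1, -6.8]), array([-0.37, -0.04,  9.09])) [629.33140502  92.93852216 144.90837949]
```

```bash
python3 -c "
from h import *
print(rel([632,92.6,54],np.pi+JY-0.035))"
```

```text
(array([-0. , -0.1, -7. ]), array([-0.27,  0.06,  9.09]))
```

Call:
send_rows(targets=[0,0,-7,-0.3,0.1,5,-0.2,0,0,-7,-0.3,0.1,8,-0.2,0,0,-7,-0.3,0.1,9,-0.2,0,0,-7,-0.3,0.1,9,1,0,0,-7,-0.3,0.1,9,1,0,0,-7,-0.3,0.1,9,1,0,0,-7,-0.3,0.1,9,1,0,0,-7,-0.3,0.1,9,1])

```text
t: 31.72
tool_pos: [634.2, 93.0, 58.6]
ee_rot: [3.141, 0.003, 2.928]
force: [-3.5, 0.9, 6.3]
opening: 11.0
finger_force: 63.4
```

Call:
send_rows(targets=[0,0,9,0,0,0,1,0,0,18,0,0,0,1,0,0,27,0,0,0,1,0,0,36,0,0,0,1,0,0,45,0,0,0,1,0,0,54,0,0,0,1,0,0,60,0,0,0,1])

```text
t: 32.6
tool_pos: [634.0, 92.8, 58.6]
ee_rot: [3.139, 0.001, 1.877]
force: [-3.2, 0.1, 7.7]
opening: 11.0
finger_force: 63.4
```

```bash
python3 -c "
from h import *
o=ctrl.get_obs();print(o['wrist_torque'],o['opening'],JY+np.pi-o['ee_rot'][2])"
```

```text
[-0.11776641  0.78116239  0.13107058] 10.99495988859246 1.0871403071869346
```

Call:
send_rows(targets=[0,0,9,0,0,0,1,0,0,18,0,0,0,1,0,0,24,0,0,0,1,0,0,26,0,0,0,1,0,0,26,0,0,0,1])

```text
t: 33.22
tool_pos: [634.0, 92.8, 58.6]
ee_rot: [3.138, 0.0, 1.428]
force: [-3.3, -0.3, 8.3]
opening: 11.3
finger_force: 64.3
```

```bash
python3 -c "
from h import *
o=ctrl.get_obs();print(o['wrist_torque'],o['opening'],JY+np.pi-o['ee_rot'][2])"
```

```text
[-0.27096141  0.87168354  0.69924231] 11.305404119125718 1.5363740532891081
```

The left knob is at its stop (0.70 N m). Release, lift and locate the tiles.

Call:
send_rows(targets=[0,0,-4,0,0,0,-0.2,0,0,-4,0,0,0,-0.2,0,0,-4,0,0,0,-0.2,0,0,-4,0,0,-5,-1,0,0,-4,0,0,-10,-1,0,0,-4,0,0,-10,-1])

```text
t: 33.98
tool_pos: [635.4, 92.8, 161.2]
ee_rot: [3.133, -0.0, 1.496]
force: [0.5, -0.2, -0.2]
opening: 85.1
finger_force: 0.0
```

```bash
cat >> h.py <<'E'
def tiles(f,zt=14,rmin=300):
    """white tile tops (with blue star filled in): centre, 8-fold phase of flats (rad, mod 45deg), flat width"""
    im=f["pixels"];h=cv2.cvtColor(im,cv2.COLOR_BGR2HSV).astype(int)
    m=((h[...,1]<60)&(h[...,2]>100)) | ((h[...,0]>95)&(h[...,0]<130)&(h[...,1]>90))
    m=cv2.morphologyEx(m.astype(np.uint8),cv2.MORPH_OPEN,np.ones((3,3)))
    out=[]
    for c in cv2.findContours(m,cv2.RETR_EXTERNAL,cv2.CHAIN_APPROX_NONE)[0]:
        if cv2.contourArea(c)<60: continue
        mk=np.zeros(m.shape,np.uint8);cv2.drawContours(mk,[c],-1,1,-1)
        blue=(mk>0)&(h[...,0]>95)&(h[...,0]<130)&(h[...,1]>90)
        if blue.sum()<.05*mk.sum(): continue
        P=np.array([onz(f,u,v,zt) for u,v in c[:,0]]);w=np.ptp(P,axis=0)
        if not(35<w.min() and w.max()<75): continue
        cen=np.array(cv2.minEnclosingCircle(P.astype(np.float32))[0]);hull=P-P.mean(0)
        th=np.arctan2(hull[:,1],hull[:,0]);r=np.hypot(*hull.T)
        ph=np.angle(-np.sum((r-r.mean())*np.exp(8j*th)))/8
        out.append((P.mean(0).round(1),cen.round(1),round(ph,3),w.round(0),c[:,0].mean(0).round()))
    return out
E
python3 - <<'E'
from h import *
g=grab("top","top3")
for t in tiles(g):print(t)
im=g["pixels"]
for n,s in(("L",1),("R",-1)):
    c=jw(104,s*99.5,61);u,v=pix(g,c).astype(int);m=(im[v-14:v+15,u-14:u+15].max(2)<45).astype(np.uint8)
    k,lab,st,cen=cv2.connectedComponentsWithStats(m);i=1+np.argmax(st[1:,4]);ys,xs=np.nonzero(lab==i)
    P=np.array([onz(g,x+u-14,y+v-14,55) for x,y in zip(xs,ys)]);w,V=np.linalg.eigh(np.cov(P.T));a=V[:,1]
    print(n,st[i],np.arctan2(a[1],a[0])-JY)
print(rel([527,225,160],np.pi+JY),ctrl.get_obs()["tool_pos"],ctrl.get_obs()["ee_rot"])
E
```

```text
L [24  0  5 29 79] 3.2454684871344144
R [  6  12  17   8 104] 1.6588467490098286
(array([  0.2,   0.2, -84.1]), array([ 12.38, -11.68,  -0.22])) [634.19779427  92.79069747 158.23406066] [ 3.13728462e+00 -1.62614747e-04  1.49605266e+00]
```

```bash
python3 - <<'E'
import cv2,numpy as np
im=cv2.imread("pics/top3.png");h=cv2.cvtColor(im,cv2.COLOR_BGR2HSV)
print(h[225,208:240].tolist());print(h[265,204:232].tolist())
E
```

```text
[[18, 105, 143], [19, 110, 139], [19, 109, 141], [19, 109, 140], [19, 112, 139], [19, 89, 134], [26, 30, 128], [24, 19, 131], [27, 20, 128], [26, 14, 125], [26, 16, 129], [26, 16, 126], [9, 59, 86], [7, 155, 61], [5, 169, 59], [4, 171, 61], [6, 147, 64], [4, 170, 63], [3, 154, 68], [2, 149, 70], [3, 165, 71], [4, 147, 71], [4, 166, 69], [1, 155, 69], [5, 185, 69], [3, 153, 75], [2, 143, 75], [5, 155, 74], [3, 152, 74], [5, 160, 75], [4, 169, 71], [5, 162, 71]]
[[18, 108, 134], [17, 107, 133], [18, 106, 135], [19, 76, 131], [28, 24, 128], [23, 16, 127], [7, 55, 83], [2, 173, 56], [5, 170, 54], [5, 167, 64], [4, 167, 64], [5, 183, 64], [3, 167, 67], [4, 158, 68], [4, 163, 69], [3, 164, 70], [3, 154, 68], [8, 172, 71], [5, 154, 73], [5, 164, 67], [3, 149, 72], [6, 156, 75], [6, 171, 70], [5, 159, 74], [6, 176, 71], [6, 168, 73], [4, 147, 73], [4, 152, 74]]
```

```bash
python3 -c "
from h import *
print(rel([527,260,160],np.pi+JY))"
```

```text
(array([  0.2,   0.2, -84.1]), array([ 15.87, -11.94,  -0.23]))
```

Call:
send_rows(targets=[0,0,-84,15.9,-11.9,-0.2,-1,0,0,-84,15.9,-11.9,-0.2,-1,0,0,-84,15.9,-11.9,-0.2,-1,0,0,-84,15.9,-11.9,-0.2,-1,0,0,-84,15.9,-11.9,-0.2,-1,0,0,-84,15.9,-11.9,-0.2,-1,0,0,-84,15.9,-11.9,-0.2,-1,0,0,-84,15.9,-11.9,-0.2,-1])

```text
t: 35.02
tool_pos: [525.0, 260.1, 156.1]
ee_rot: [-3.141, -0.002, 2.968]
force: [0.8, 0.1, -0.0]
opening: 85.3
finger_force: 0.0
```

```bash
python3 - <<'E'
from h import *
f=grab("wrist","w_t1");print(f["origin"],ctrl.get_obs()["ee_rot"],ctrl.get_obs()["tool_pos"])
for t in tiles(f):print(t)
print("pred A",pix(f,[527.9,260.7,14]),"B",pix(f,[428.8,272.5,14]))
g=grab("top","top4");im=g["pixels"]
c=jw(104,99.5,61);u,v=pix(g,c).astype(int);m=(im[v-14:v+15,u-14:u+15].max(2)<45).astype(np.uint8)
k,lab,st,cen=cv2.connectedComponentsWithStats(m);i=1+np.argmax(st[1:,4]);ys,xs=np.nonzero(lab==i)
P=np.array([onz(g,x+u-14,y+v-14,55) for x,y in zip(xs,ys)]);w,V=np.linalg.eigh(np.cov(P.T));a=V[:,1]
print("L",st[i],np.arctan2(a[1],a[0])-JY)
E
```

```text
[458.06547198 271.57161837 276.38321305] [-3.14078120e+00 -2.08449272e-03  2.97473037e+00] [525.05247857 260.02759447 156.09784265]
(array([501.9, 272.8]), array([502.1, 272.9]), np.float64(0.146), array([52., 52.]), array([336., 166.]))
(array([427.8, 274.7]), array([428. , 274.7]), np.float64(-0.055), array([51., 51.]), array([324.,  81.]))
pred A [327.8757608  197.27351565] B [321.34095587  81.73385504]
L [  7  11  17   8 101] 1.6150800629794513
```

Tile A was knocked aside to (502,273), seen at wrist px (336,166). Tile B is at (428,275). Both knobs read about 1.5. Now I go down to tile A.

```bash
python3 -c "
from h import *
print(rel([502,273,70],3.288))"
```

```text
(array([ -0. ,  -0.1, -18.5]), array([2.48, 0.87, 8.63]))
```

Call:
send_rows(targets=[0,0,-18,2.5,0.9,5,-0.8,0,0,-18,2.5,0.9,8.6,-0.8,0,0,-18,2.5,0.9,8.6,-0.8,0,0,-18,2.5,0.9,8.6,-0.8])

```text
t: 35.62
tool_pos: [503.5, 273.5, 73.0]
ee_rot: [3.141, 0.001, -3.011]
force: [0.0, 0.1, -0.3]
opening: 76.9
finger_force: 0.0
```

```bash
python3 - <<'E'
from h import *
f=grab("wrist","w_t2");o=ctrl.get_obs();print(o["tool_pos"],o["ee_rot"],o["opening"])
for t in tiles(f):print(t)
print(rel([502,273,27],3.288))
E
```

```text
[504.05028033 273.64707465  73.60216713] [ 3.14124726e+00  2.43890765e-03 -3.00980400e+00] 76.84000033308608
(array([501.4, 272.6]), array([502. , 272.7]), np.float64(0.14), array([52., 52.]), array([325., 223.]))
(array([411.8, 357.8]), array([411.8, 358. ]), np.float64(-0.357), array([35., 35.]), array([480., 103.]))
(array([427.7, 274.8]), array([427.9, 274.9]), np.float64(-0.053), array([50., 51.]), array([345., 104.]))
(array([ 0. ,  0.1, -0.8]), array([ 0.22, -0.04,  4.66]))
```

Call:
send_rows(targets=[0,0,-0.8,0.2,0,4,-0.8,0,0,-0.8,0.2,0,4.6,-0.8,0,0,-0.8,0.2,0,4.6,-0.8,0,0,-0.8,0.2,0,4.6,-0.8])

```text
t: 36.17
tool_pos: [502.0, 273.6, 27.6]
ee_rot: [3.141, 0.002, -2.993]
force: [1.0, 0.4, -0.3]
opening: 76.8
finger_force: 0.0
```

Call:
send_rows(targets=[0,0,0,0,0,0,1,0,0,0,0,0,0,1,0,0,0,0,0,0,1,0,0,0,0,0,0,1,0,0,0,0,0,0,1], grip_force=35)

```text
t: 36.8
tool_pos: [501.5, 273.5, 26.9]
ee_rot: [3.141, 0.001, -2.992]
force: [-1.9, 0.4, 6.5]
opening: 48.4
finger_force: 36.2
```

Tile A is held (opening 48.4). Lift and carry it to the bed.

Call:
send_rows(targets=[0,0,0,0,0,-3,1,0,0,0,0,0,-8,1,0,0,0,0,0,-8.5,1,0,0,0,0,0,-8.5,1])

```text
t: 37.3
tool_pos: [501.1, 273.3, 110.9]
ee_rot: [3.141, 0.001, -2.992]
force: [0.1, 0.4, -0.1]
opening: 48.3
finger_force: 36.9
```

```bash
python3 -c "
from h import *
print(rel(jw(-34,60,111),np.pi+JY),ctrl.get_obs()['tool_pos'],ctrl.get_obs()['force'])"
```

```text
(array([ 0. ,  0. , 18.8]), array([  4.04, -19.26,  -0.02])) [501.05546758 273.32541385 110.91013065] [ 0.10877917  0.36989737 -0.11568898]
```

Call:
send_rows(targets=[0,0,18.8,4,-19.3,0,1,0,0,18.8,4,-19.3,0,1,0,0,18.8,4,-19.3,0,1,0,0,18.8,4,-19.3,0,1,0,0,18.8,4,-19.3,0,1,0,0,18.8,4,-19.3,0,1])

```text
t: 38.05
tool_pos: [489.7, 77.6, 110.1]
ee_rot: [3.141, -0.001, 2.965]
force: [0.5, 0.2, 0.2]
opening: 48.7
finger_force: 36.9
```

```bash
python3 - <<'E'
from h import *
o=ctrl.get_obs();print(o["tool_pos"],o["ee_rot"],o["opening"],o["force"])
print(rel(jw(-34,60,46),np.pi+JY))
g=grab("top");f=grab("wrist","w_t3")
# fence front-face top edge, z=48: wood vs grey along jig x at several y from wrist image
h=cv2.cvtColor(f["pixels"],cv2.COLOR_BGR2HSV)
for y in(-60,-20,100,120):
    xs=np.arange(-20,45,.5);q=[pix(f,jw(x,y,48)) for x in xs]
    s=np.array([h[int(round(v)),int(round(u)),1] if 0<=v<400 and 0<=u<640 else 0 for u,v in q]);i=np.nonzero(s>90)[0]
    print(y,(xs[i[0]],xs[i[-1]]) if len(i) else None)
E
```

```text
[489.718444    77.60558988 110.08035156] [ 3.14124895e+00 -1.07162615e-03  2.96456169e+00] 48.71532141791073 [0.54927021 0.16500962 0.21261395]
(array([ 0. , -0.1,  0. ]), array([-0.03, -0.07,  6.41]))
-60 (np.float64(-9.5), np.float64(32.5))
-20 (np.float64(-9.5), np.float64(16.0))
100 (np.float64(-15.5), np.float64(22.5))
120 (np.float64(-9.0), np.float64(41.5))
```

Call:
send_rows(targets=[0,0,0,0,0,4,1,0,0,0,0,0,6.2,1,0,0,0,0,0,6.3,1,0,0,0,0,0,6.3,1,0,0,0,0,0,6.3,1])

```text
t: 38.78
tool_pos: [490.7, 76.6, 48.7]
ee_rot: [3.141, 0.001, 2.964]
force: [-0.3, 0.3, -0.4]
opening: 48.7
finger_force: 37.6
```

Call:
send_rows(targets=[0,0,0,0,0,0.1,1,0,0,0,0,0,0.1,1])

```text
t: 39.02
tool_pos: [490.2, 76.4, 46.9]
ee_rot: [3.141, 0.0, 2.963]
force: [-0.2, -0.8, -1.2]
opening: 48.4
finger_force: 37.6
```

Call:
send_rows(targets=[0,0,0,-0.3,0,0.05,1,0,0,0,-0.6,0,0.1,1,0,0,0,-0.8,0,0.1,1,0,0,0,-0.9,0,0.1,1])

```text
t: 39.52
tool_pos: [499.0, 74.8, 45.7]
ee_rot: [3.142, -0.0, 2.963]
force: [0.8, -0.3, -0.4]
opening: 48.7
finger_force: 37.6
```

Call:
send_rows(targets=[0,0,0,-0.1,0,0,1,0,0,0,-0.2,0,0,1,0,0,0,-0.2,0,0,1])

```text
t: 39.9
tool_pos: [500.9, 74.5, 45.7]
ee_rot: [3.142, 0.0, 2.963]
force: [0.5, -0.1, -0.9]
opening: 48.5
finger_force: 37.6
```

Call:
send_rows(targets=[0,0,0,-0.1,0,0.05,1,0,0,0,-0.1,0,0.05,1])

```text
t: 40.15
tool_pos: [501.9, 74.3, 45.2]
ee_rot: [3.142, 0.0, 2.963]
force: [0.9, -0.8, -1.0]
opening: 49.0
finger_force: 37.6
```

Call:
send_rows(targets=[0,0,0,-0.1,0,0,1,0,0,0,-0.1,0,0,1])

```text
t: 40.4
tool_pos: [502.1, 74.3, 45.0]
ee_rot: [3.142, -0.002, 2.963]
force: [-5.4, -0.3, 2.5]
opening: 48.7
finger_force: 37.9
```

Call:
send_rows(targets=[0,0,0,-0.05,0,0,1,0,0,0,-0.05,0,0,1])

```text
t: 40.65
tool_pos: [502.2, 74.3, 44.9]
ee_rot: [-3.141, -0.003, 2.963]
force: [-8.2, 1.2, 3.8]
opening: 48.9
finger_force: 38.1
```

Contact with the fence is at tile x ≈ −21.4, as expected. I ease off, release and lift.

Call:
send_rows(targets=[0,0,0,0.06,0,0,1,0,0,0,0.06,0,0,-0.6,0,0,0,0.06,0,0,-0.6,0,0,0,0.06,0,0,-0.6,0,0,0,0.06,0,-5,-0.6,0,0,0,0.06,0,-11,-0.6,0,0,0,0.06,0,-11,-0.6])

```text
t: 41.52
tool_pos: [505.7, 73.8, 160.6]
ee_rot: [3.141, 0.009, 2.963]
force: [0.5, -0.9, -0.8]
opening: 68.6
finger_force: 0.0
```

```bash
python3 - <<'E'
from h import *
f=grab("wrist","w_t4");o=ctrl.get_obs();print(o["tool_pos"],o["ee_rot"])
# placed tile: blue star blob centre, top z=32
h=cv2.cvtColor(f["pixels"],cv2.COLOR_BGR2HSV).astype(int)
b=((h[...,0]>95)&(h[...,0]<130)&(h[...,1]>110)).astype(np.uint8)
for s,c in zip(*[x[1:] for x in cv2.connectedComponentsWithStats(b)[2:4]]):
    if s[4]>60:
        p=onz(f,*c,32);print(s,p,R.from_euler("z",-JY).apply(np.r_[p-JO,0])[:2])
print(rel([428,275,120],np.pi/2+np.pi/2-0.054),rel(jw(-70,150,156),np.pi+JY))
E
```

```text
[504.4308011   73.93356708 157.76275549] [3.14117382 0.00482315 2.96311641]
[562  49  20  31 218] [413.37739788 339.2508442 ] [-155.58286944  304.7295574 ]
[503  62  28  36 341] [428.52514367 261.28825654] [-126.89150634  230.67265386]
[305 173  42  41 619] [502.52540069  73.91236335] [-20.93250164  59.32956906]
(array([ 0. ,  0.3, -7.1]), array([11.11, 18.43,  3.73])) (array([ 0. ,  0.3, -0. ]), array([5.1 , 9.03, 0.16]))
```

Call:
send_rows(targets=[0,0,-7,11.1,18.4,3.7,-0.5,0,0,-7,11.1,18.4,3.7,-0.5,0,0,-7,11.1,18.4,3.7,-0.5,0,0,-7,11.1,18.4,3.7,-0.5,0,0,-7,11.1,18.4,3.7,-0.5,0,0,-7,11.1,18.4,3.7,-0.5])

```text
t: 42.32
tool_pos: [425.9, 274.4, 117.4]
ee_rot: [-3.141, -0.001, 3.085]
force: [0.3, -0.5, -0.1]
opening: 64.3
finger_force: 0.0
```

```bash
python3 - <<'E'
from h import *
f=grab("wrist","w_t5");o=ctrl.get_obs();print(o["tool_pos"],o["ee_rot"],o["opening"])
for t in tiles(f):print(t)
h=cv2.cvtColor(f["pixels"],cv2.COLOR_BGR2HSV).astype(int)
r=(((h[...,0]<6)|(h[...,0]>174))&(h[...,1]>190)&(h[...,2]>110)).astype(np.uint8)
k,l,s,c=cv2.connectedComponentsWithStats(r);i=1+np.argmax(s[1:,4]);print("red",s[i],onz(f,*c[i],14))
print(rel([428,275,28],np.pi-0.054))
E
```

```text
[426.31772085 274.13009459 117.7129699 ] [-3.14118128e+00 -5.29620157e-04  3.08453738e+00] 64.43246762029938
(array([426.4, 274.8]), array([427.3, 274.6]), np.float64(-0.052), array([51., 50.]), array([327., 207.]))
red [ 403  150   60   65 2078] [410.33109472 356.51583254]
(array([-0. , -0. , -0.2]), array([-0.17,  0.1 ,  8.97]))
```

Call:
send_rows(targets=[0,0,0,-0.1,0.1,5,-0.5,0,0,0,-0.1,0.1,8.5,-0.5,0,0,0,-0.1,0.1,8.9,-0.5,0,0,0,-0.1,0.1,8.9,-0.5,0,0,0,-0.1,0.1,8.9,1,0,0,0,-0.1,0.1,8.9,1,0,0,0,-0.1,0.1,8.9,1,0,0,0,-0.1,0.1,8.9,1])

```text
t: 43.38
tool_pos: [428.7, 276.1, 31.5]
ee_rot: [3.141, 0.003, 3.085]
force: [-2.0, -2.1, 6.3]
opening: 47.6
finger_force: 35.0
```

Call:
send_rows(targets=[0,0,0,0,0,0,1,0,0,0,0,0,0,1])

```text
t: 43.62
tool_pos: [428.7, 276.1, 31.5]
ee_rot: [3.141, 0.003, 3.085]
force: [-1.2, -2.4, 5.3]
opening: 48.0
finger_force: 35.0
```

Call:
send_rows(targets=[0,0,0,0,0,-3,1,0,0,0,0,0,-8,1,0,0,0,0,0,-8.5,1,0,0,0,0,0,-8.5,1])

```text
t: 44.12
tool_pos: [427.9, 276.1, 115.2]
ee_rot: [3.141, 0.002, 3.085]
force: [0.0, -0.1, -1.0]
opening: 47.8
finger_force: 36.2
```

```bash
python3 -c "
from h import *
print(rel(jw(-34,-45,115),np.pi+JY),ctrl.get_obs()['tool_pos'],ctrl.get_obs()['force'])"
```

```text
(array([0.1, 0.1, 7. ]), array([ -6.03, -29.96,   0.  ])) [427.89458259 276.05202012 115.15189066] [ 0.02943707 -0.13061382 -1.0141985 ]
```

Call:
send_rows(targets=[0,0,7,-6,-30,0,1,0,0,7,-6,-30,0,1,0,0,7,-6,-30,0,1,0,0,7,-6,-30,0,1,0,0,7,-6,-30,0,1,0,0,7,-6,-30,0,1,0,0,7,-6,-30,0,1,0,0,7,-6,-30,0,1])

```text
t: 45.12
tool_pos: [469.8, -25.9, 113.6]
ee_rot: [3.141, -0.001, 2.965]
force: [-0.1, -0.0, -0.6]
opening: 47.4
finger_force: 36.3
```

```bash
python3 -c "
from h import *
print(rel(jw(-34,-45,51),np.pi+JY),ctrl.get_obs()['tool_pos'],ctrl.get_obs()['opening'])"
```

```text
(array([ 0. , -0.1,  0.1]), array([-0.15, -0.04,  6.26])) [469.83607859 -25.85621519 113.60604175] 47.41251510323667
```

Call:
send_rows(targets=[0,0,0,0,0,4,1,0,0,0,0,0,6,1,0,0,0,0,0,6.2,1,0,0,0,0,0,6.2,1,0,0,0,0,0,6.2,1])

```text
t: 45.75
tool_pos: [471.0, -27.0, 53.4]
ee_rot: [-3.141, 0.002, 2.964]
force: [0.1, -0.1, 0.4]
opening: 47.8
finger_force: 36.3
```

Call:
send_rows(targets=[0,0,0,0,0,0.1,1,0,0,0,-0.3,0,0.15,1,0,0,0,-0.6,0,0.2,1,0,0,0,-0.8,0,0.2,1,0,0,0,-0.8,0,0.2,1])

```text
t: 46.38
tool_pos: [478.3, -28.5, 50.2]
ee_rot: [3.141, -0.0, 2.963]
force: [0.1, 0.2, 0.9]
opening: 48.1
finger_force: 36.3
```

Call:
send_rows(targets=[0,0,0,-0.2,0,0.03,1,0,0,0,-0.35,0,0.05,1,0,0,0,-0.35,0,0.05,1])

```text
t: 46.75
tool_pos: [481.7, -29.1, 49.7]
ee_rot: [3.142, 0.0, 2.963]
force: [-0.6, -0.3, -0.5]
opening: 47.6
finger_force: 36.4
```

Call:
send_rows(targets=[0,0,0,-0.1,0,0,1,0,0,0,-0.1,0,0,1])

```text
t: 47.0
tool_pos: [482.6, -29.3, 49.7]
ee_rot: [3.142, 0.0, 2.963]
force: [-0.2, -0.2, 0.1]
opening: 47.9
finger_force: 36.3
```

Call:
send_rows(targets=[0,0,0,-0.08,0,0,1,0,0,0,-0.08,0,0,1])

```text
t: 47.25
tool_pos: [483.4, -29.4, 49.7]
ee_rot: [3.142, 0.0, 2.963]
force: [-0.1, 0.2, -0.2]
opening: 47.9
finger_force: 36.3
```

Call:
send_rows(targets=[0,0,0,-0.08,0,0,1,0,0,0,-0.08,0,0,1])

```text
t: 47.5
tool_pos: [484.2, -29.5, 49.7]
ee_rot: [3.141, 0.0, 2.963]
force: [0.8, 0.1, -0.3]
opening: 47.6
finger_force: 36.4
```

Call:
send_rows(targets=[0,0,0,-0.06,0,0,1,0,0,0,-0.06,0,0,1])

```text
t: 47.75
tool_pos: [484.8, -29.7, 49.7]
ee_rot: [3.142, 0.0, 2.963]
force: [0.4, -0.2, -0.6]
opening: 47.6
finger_force: 36.4
```

Call:
send_rows(targets=[0,0,0,-0.06,0,0,1,0,0,0,-0.06,0,0,1])

```text
t: 48.0
tool_pos: [485.0, -29.7, 49.6]
ee_rot: [3.142, -0.001, 2.963]
force: [-3.1, 0.3, 3.1]
opening: 47.8
finger_force: 36.9
```

Call:
send_rows(targets=[0,0,0,-0.06,0,0,1,0,0,0,-0.06,0,0,1])

```text
t: 48.25
tool_pos: [485.1, -29.7, 49.6]
ee_rot: [-3.142, -0.002, 2.963]
force: [-7.1, 2.0, 4.6]
opening: 47.9
finger_force: 37.4
```

Contact. Release, retreat clear of the jig and verify.

Call:
send_rows(targets=[0,0,0,0.06,0,0,1,0,0,0,0.06,0,0,-0.6,0,0,0,0.06,0,0,-0.6,0,0,0,0.06,0,0,-0.6,0,0,0,0.06,0,-5,-0.6,0,0,0,0.06,0,-11,-0.6,0,0,0,0.06,0,-16,-0.6,0,0,0,0.06,0,-16,-0.6])

```text
t: 49.25
tool_pos: [487.5, -30.5, 214.2]
ee_rot: [-3.141, 0.007, 2.963]
force: [0.6, 0.4, 0.2]
opening: 68.1
finger_force: 0.0
```

```bash
python3 - <<'E'
from h import *
f=grab("wrist","w_end")
inv=lambda p:R.from_euler("z",-JY).apply(np.r_[p-JO,0])[:2].round(1)
h=cv2.cvtColor(f["pixels"],cv2.COLOR_BGR2HSV).astype(int)
b=((h[...,0]>95)&(h[...,0]<130)&(h[...,1]>110)).astype(np.uint8)
for s,c in zip(*[x[1:] for x in cv2.connectedComponentsWithStats(b)[2:4]]):
    if s[4]>60: print(s,onz(f,*c,32).round(),inv(onz(f,*c,32)))
print(ctrl.get_obs()["tool_pos"])
cv2.imwrite("pics/w_endc.png",f["pixels"][0:340,60:620])
E
```

```text
[590  70  14  25 112] [412. 337.] [-156.5  302.1]
[310 162  35  34 403] [484. -29.] [-21.1 -45.8]
[413 164  31  33 343] [503.  74.] [-20.7  59.1]
[486.44990648 -30.12415975 211.47844866]
```

View pics/w_endc.png

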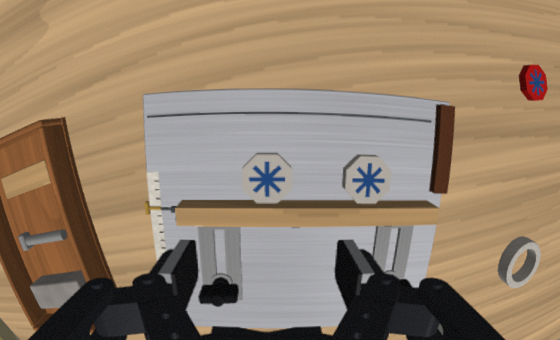

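Both tiles lie flat against the fence at crop (267,178) and (369,180). The pointer is on the brass mark at (150,208), the right knob is across the fence, and the stone, bolt and offcut are in the crate. Handing in.

```bash
python3 -c "
from workcell import ctrl
print(ctrl.sign_off())"
```

```text
the job is handed in; nothing more can be done
None
```

The job is handed in, with every step done in the order asked: the bed is rubbed with 8–12 N and the stone is back in the crate. The fence is on the mark to about 1 mm, both knobs are at their dead stop, and the two white tiles are flat on the bed against the fence. The sign-off gave no verdict.

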